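# Seat the target plate under the leaf spring of the marking nest

## Robot

A 6-joint arm with a two-finger parallel gripper is mounted at the origin on a cart in front of the work surface, level with it; the furniture and walls round the work are solid. World frame = base frame: x ahead of the robot, y to its left, z up, the work surface at z = 0. Lengths are in m, angles in rad, forces in N, time in s.
With the tool pointing down it reaches from about 0.425 to 0.95 m from the base axis. Payload 3.5 kg.
Tool frame: the origin (TCP) lies on the centre line of the jaws, within the pads' length; the fingertips stand 8 mm ahead of it and the grasp point (between the pads) lies 11 mm behind it; z points along the fingers, y is the line along which they close (so a half turn about z gives the same grasp; the last joint's range is limited). The gripper opens to 85 mm and grips with 20 to 120 N. Pads are 22 mm wide; open, the fingers measure 114 mm over their backs; the gripper's body (76 mm by 85 mm) begins 54 mm behind the grasp point. The pads swing forward as they close: fully open they stand 13 mm farther back than shut.
Start: joints at [1.114, 0.286, 1.577, -0, 1.279, -0.15], TCP at [0.204, 0.643, 0.239] pointing down, gripper open.
Joint ranges: [-2.77, 2.77], [-0.9, 2.22], [0.21, 2.48], [-1.53, 4.67], [0.24, 2.81], [-2.84, 2.84]. Speed limits (rad/s): [2.79, 2.79, 3.14, 3.14, 3.14, 3.14].

## Interface

Orientations are given as a unit quaternion [x, y, z, w].
In Python, from plant import ctrl gives the robot as it stands. The module is installed in compiled form; this text tells all that it offers.
- The arm moves only by the tool send_rows, never from a script. Its argument "steps" is a list of rows, each a list of 5 numbers: the shift along the tool's x, y, z in m, then the turn about the tool's z in degrees, then the opening, from -1 (shut) to 1 (fully open). A call has 1 to 12 rows; each row is the pose to reach, as a shift and turn from the pose commanded when the call began, along the tool's axes at that moment; what a row does not reach only later rows make up. A row lasts 1/10 s, in which the tool goes at most 50 mm and 8.59 degrees, less where a joint would pass 70% of its speed; a pose out of reach is approached as far as the arm can. A call with a gripper value outside its range is refused whole. The fingers move at their own pace and stop on an object; "squeeze" is the grip in N (left out, the last holds). Time passes only in rows, so rows that repeat a pose let the fingers close. It gives the time, the measured TCP pose, the force, the opening and the grip force at its end, in the units of the state.
- ctrl.get_state(): the state, without advancing time (a new reading comes with each control period).
- ctrl.read_camera(name): name is "scene" or "top"; returns the picture (480x640x3 uint8, red, green, blue); there is no depth.
- ctrl.calibration(name): a dict with "intrinsics" (3x3 intrinsics, pixels), "k1" (the pictures are not rectified: a ray, as slopes to the right and down, at radius r is drawn at 1 + k1 r^2 times it, then the intrinsics apply), "extrinsics" (4x4, takes a point from world to camera coordinates). Camera axes: x right, y up, looking along -z (the intrinsics and any distortion apply to the point x, -y, -z); pixel columns grow to the right and rows downward; lengths in m; the calibration is good to about 2 mm. A picture is of the moment at which its call begins. calibration takes no time and is no camera call.
- ctrl.sign_off(): hands the job in; it is judged then, once.
The state is a dict: "time": time; "qpos": joint angles; "dq": joint speeds; "joint_efforts": joint torques, N m; "eef_pos": TCP position; "tcp_rot": TCP orientation; "contact_force": force on the tool from outside, world axes, zero at the start; "wrist_torque": the same for the moment, N m; "opening": opening from 0.0 (shut) to 1.0 (fully open); "finger_force": force on a finger pad.
Only numpy, scipy, OpenCV 4.12 (cv2) and the standard library are available. Lean on these libraries where they do the work, as an engineer would, in place of code of your own. Each camera call takes 0.05 s, during which the arm holds its last target. There are 200 camera calls.

## Task

Set a fingertip on the orange thumb pad of the black target plate, press the plate down hard into its sprung bed and, keeping it pressed, slide it under the blue bridge and the leaf spring until it is fully home against the end stop of the nest; then let go and move clear. Only push with the fingers: do not pick up the plate, and leave the other things on the bench where they are.

Things in the scene. Friction and masses are not known exactly. Their poses are not given: they have to be found in the camera images.
- nest: Fixed fixture, 110 mm wide, dark rails (tops 26 mm above the bench, 68 mm apart), blue bridge. Origin on the bench, on the centre line, under the bridge's entry face; x = sliding direction, y left, z up. Base from x = -160 to +85 mm. Bridge x = 0 to 10 mm, underside 24.5, top 42 mm above the bench. End stop: face at x = 68 mm, 30 mm high. Sliding faces are smooth (friction about 0.2).
- target_plate: Loose black plate 126 x 64 x 8 mm, 0.12 kg, white grid in front, orange pad behind. It lies in the channel on the sprung bed, underside 20 mm above the bench, so its top (28 mm) is 3.5 mm too high for the bridge until pressed down. Origin: underside, middle of the front edge; axes parallel to the nest's. At nest x = -28 to -8 mm at the start, 68 mm when home against the stop.
- thumb_pad (a point): Centre of the top of the orange thumb pad (40 mm along x, 50 mm wide), at x = -104 mm of the plate, 38 mm above the bench when not pressed. Along the pad's front edge a rib 6 mm thick stands 6 mm above it, its rear face 20 mm ahead of this point; a fingertip can push the plate forward by it. With the plate home the rib's front face is 10 mm short of the bridge.
- bed (a joint): How far the sprung brass bed under the plate is pressed down, in m: 0 up, 0.007 fully down. It takes about 3 N to start it and about 15 N to hold it fully down. At 0.0035 the plate just clears the bridge; fully down it has 3.5 mm to spare.
- leaf (a joint): Lift of the leaf spring behind the bridge (45 mm long, 20 mm wide, hanging into the channel), in rad: 0 hanging free, about 0.15 to 0.25 when the plate is under it. It drags on the plate with about 4 to 5 N of spring force.
- bush_4: Bystander: grey turned ring, 38 mm across, 28 mm high, standing left of the nest. Origin under its centre.
- bush_2: Bystander: white ring, 52 mm across, 14 mm high, lying left of the nest. Origin under its centre.
- loupe: Bystander: black magnifier, 37 mm across, 33 mm high, standing right of the nest. Origin under its centre.
- usb_stick: Bystander: blue memory stick, 18 x 54 x 8 mm, lying right of the nest. Origin under its centre.
- focus_gauge: Bystander: orange stepped gauge, 22 x 60 x 42 mm, standing further right. Origin under its centre.
- caliper: Bystander: digital caliper, 67 x 196 x 10 mm, lying further right. Origin under its centre.
Not all that is in view belongs to the job. Leave any purple look-alike of the target_plate alone.

How it is judged:
By the outcome, as a careful person would: the job done as asked, in the order asked, and still so for the second after the job is handed in, with the robot touching nothing.
It also fails if it takes over 45 s, if anything falls off the work surface, if the arm or the gripper's body presses on something with over 40 N, if the wrist force passes 120 N, or if a joint passes its speed limit or range.

## Working session

There is one attempt and no reset: what is moved stays moved. The work goes in short steps, Python scripts to look and compute and a tool call to move; the robot and the scene stay as the last step left them, time stands still between calls to the robot, and variables do not carry over. Pictures are saved under pics/ and viewed, at most 10 in all, crops included, and the job is handed in when it is done.

Besides the shell and the picture viewer there is one more tool, called as name([rows], argument=value, ...), one row to a line, values as JSON. send_rows: Moves the arm, as the interface text tells. Its arguments: {"type":"object","properties":{"steps":{"type":"array","items":{"type":"array","items":{"type":"number"}}},"squeeze":{"type":"number"}},"required":["steps"]}

```bash
mkdir -p pics; cat > h.py <<'E'
import numpy as np, cv2
from plant import ctrl
def ray(cal,u,v):
    K=np.array(cal["intrinsics"]);E=np.array(cal["extrinsics"]);k=cal["k1"]
    d=np.array([(u-K[0,2])/K[0,0],(v-K[1,2])/K[1,1]]);s=d.copy()
    for _ in range(30): s=d/(1+k*(s@s))
    R=E[:3,:3];o=-R.T@E[:3,3];return o,R.T@np.array([s[0],-s[1],-1])
def at(cal,u,v,z):
    o,d=ray(cal,u,v);return o+d*(z-o[2])/d[2]
def tri(a,pa,b,pb):
    o1,d1=ray(a,*pa);o2,d2=ray(b,*pb)
    t=np.linalg.lstsq(np.c_[d1,-d2],o2-o1,rcond=None)[0]
    p,q=o1+d1*t[0],o2+d2*t[1];return (p+q)/2,np.linalg.norm(p-q)
E
python3 - <<'E'
from h import *
for n in("scene","top"):
    cv2.imwrite(f"pics/{n}0.png",ctrl.read_camera(n)[:,:,::-1]);c=ctrl.calibration(n);print(n,c["k1"],ray(c,320,240))
s=ctrl.get_state();print(s)
E
```

```text
scene -0.02019653669890347 (array([-0.0968664 , -0.16952609,  0.84655458]), array([ 0.62872221,  0.2832322 , -0.72426299]))
top -0.022085942519277244 (array([0.38021678, 0.11440914, 1.12525993]), array([ 0.16718773,  0.0318514 , -0.98542683]))
{'time': 0.1, 'qpos': array([ 1.11396519e+00,  2.87170080e-01,  1.57803428e+00, -1.03587338e-06,
        1.27859299e+00, -1.50001560e-01]), 'dq': array([ 0.00081141, -0.00149222, -0.00363008,  0.00050891,  0.00069658,
        0.00049007]), 'joint_efforts': array([ 5.51206176e-04, -4.07296336e+01, -2.93698043e+01, -1.92031216e-04,
        3.45258559e-03, -1.03898483e-05]), 'eef_pos': array([0.2035914 , 0.64296012, 0.23802147]), 'tcp_rot': array([ 1.52813460e-01,  9.88254437e-01, -1.05213959e-03, -3.28887976e-04]), 'contact_force': array([-0.36053127, -0.03439539, -1.00633864]), 'wrist_torque': array([-0.01176791,  0.03585782,  0.00269069]), 'finger_force': 0.0, 'opening': 1.0018384264430655}
```

View pics/scene0.png

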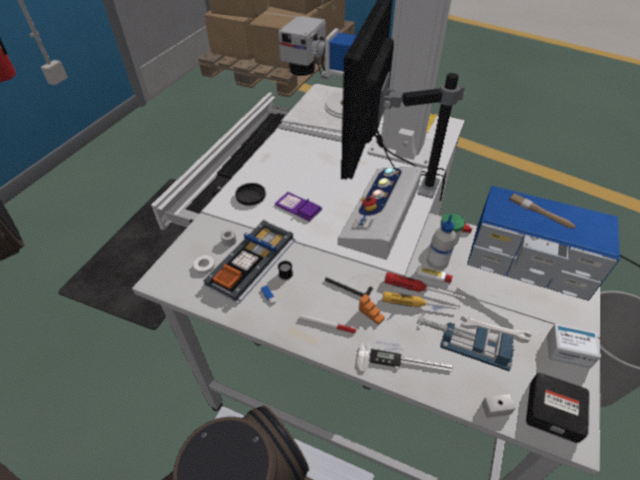

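View pics/top0.png

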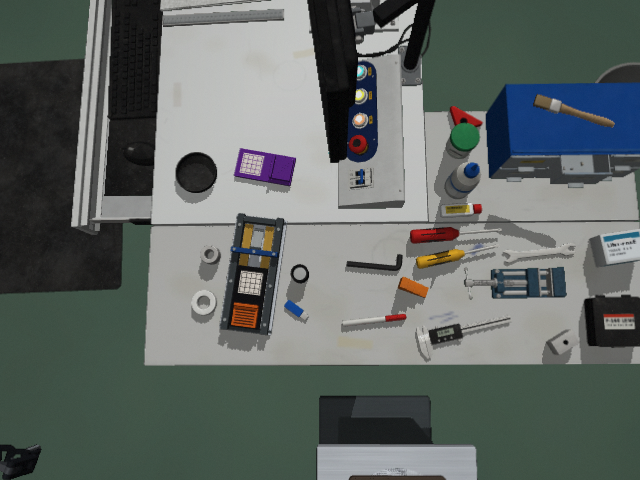

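Scene and top views: the nest is at scene (250,258) and top (254,272). Candidates for the target:
- **Black plate:** white grid at top (251,281), orange pad at top (245,316). It lies in the nest channel, so this is my choice.
- **Purple look-alike:** top (265,167), left alone.
- **Orange focus gauge:** top (413,288), not a pad.

Next I'll crop close and measure.

```bash
cat > m.py <<'E'
from h import *
B={"top":(215,205,295,350),"scene":(195,215,305,305)}
def masks(n):
    im=ctrl.read_camera(n);x0,y0,x1,y1=B[n];h=cv2.cvtColor(im,cv2.COLOR_RGB2HSV)
    out={}
    for k,lo,hi in(("pad",(3,170,90),(14,255,255)),("bridge",(100,120,50),(125,255,255)),("grid",(0,0,170),(180,40,255))):
        m=np.zeros(h.shape[:2],np.uint8);m[y0:y1,x0:x1]=cv2.inRange(h,lo,hi)[y0:y1,x0:x1]
        c,_=cv2.findContours(cv2.morphologyEx(m,cv2.MORPH_CLOSE,np.ones((3,3))),cv2.RETR_EXTERNAL,cv2.CHAIN_APPROX_NONE)
        out[k]=[(cv2.minAreaRect(q),cv2.contourArea(q)) for q in c if cv2.contourArea(q)>15]
    return im,out
E
python3 - <<'E'
from m import *
np.set_printoptions(precision=4,suppress=True)
t=[]
for n in B:
    im,o=masks(n);c=ctrl.calibration(n)
    x0,y0,x1,y1=B[n];t.append(cv2.resize(im[y0:y1,x0:x1,::-1],None,fx=4,fy=4,interpolation=cv2.INTER_CUBIC))
    for k in o:
        for r,a in o[k]:
            print(n,k,a,np.round(r[0],1),np.round(r[1],1)); print(np.array([[*p,*at(c,*p,{"pad":.038,"bridge":.042,"grid":.028}[k])[:2]] for p in cv2.boxPoints(r)]))
H=max(i.shape[0] for i in t)
t=[cv2.copyMakeBorder(i,0,H-i.shape[0],0,0,cv2.BORDER_CONSTANT) for i in t]
cv2.imwrite("pics/crop.png",np.hstack(t))
E
```

```text
top pad 511.5 [244.2 314.8] [24.5 22.8]
[[230.52   324.36     0.3934   0.3315]
 [233.74   301.82     0.4388   0.3259]
 [257.96   305.28     0.4315   0.2763]
 [254.74   327.82     0.3863   0.2821]]
top bridge 74.5 [291.  306.1] [12.9  8.4]
[[283.2973 305.7838   0.43     0.2242]
 [288.1622 298.973    0.4436   0.2145]
 [298.6622 306.473    0.4284   0.1931]
 [293.7973 313.2838   0.4148   0.2029]]
top bridge 168.0 [253.9 251.1] [46.5  4.9]
[[230.5444 250.8267   0.5432   0.3342]
 [231.1258 245.9435   0.5534   0.3332]
 [277.3046 251.441    0.541    0.2374]
 [276.7233 256.3242   0.5309   0.2385]]
top grid 357.5 [249.8 282.6] [21.2 21.6]
[[237.74   291.82     0.4598   0.32  ]
 [240.8    270.4      0.5041   0.3146]
 [261.8    273.4      0.4975   0.2707]
 [258.74   294.82     0.4533   0.2765]]
top grid 44.5 [277.4 277.5] [  1.4 104.1]
[[269.3    328.9      0.3841   0.2539]
 [284.02   225.86     0.5973   0.2253]
 [285.42   226.06     0.5968   0.2224]
 [270.7    329.1      0.3836   0.251 ]]
top grid 1021.0 [254.5 213.5] [17. 79.]
[[215.     205.       0.6441   0.3727]
 [294.     205.       0.6419
[... 784 characters left out ...]
       0.3374   0.3271]
 [202.     304.       0.3232   0.3175]
 [195.     304.       0.3169   0.3323]]
scene grid 59.5 [198.5 286. ] [14.  7.]
[[195.     279.       0.3779   0.3745]
 [202.     279.       0.3845   0.359 ]
 [202.     293.       0.3495   0.3353]
 [195.     293.       0.343    0.3504]]
scene grid 144.5 [243.8 259.7] [15.  14.7]
[[233.5384 261.6923   0.4616   0.318 ]
 [241.6923 249.4615   0.5052   0.3205]
 [254.1538 257.7692   0.4931   0.2773]
 [246.     270.       0.4505   0.276 ]]
scene grid 4065.5 [249.5 259.5] [ 89. 109.]
[[195.     215.       0.5658   0.5049]
 [304.     215.       0.6831   0.2288]
 [304.     304.       0.4152   0.1034]
 [195.     304.       0.3169   0.3323]]
```

View pics/crop.png

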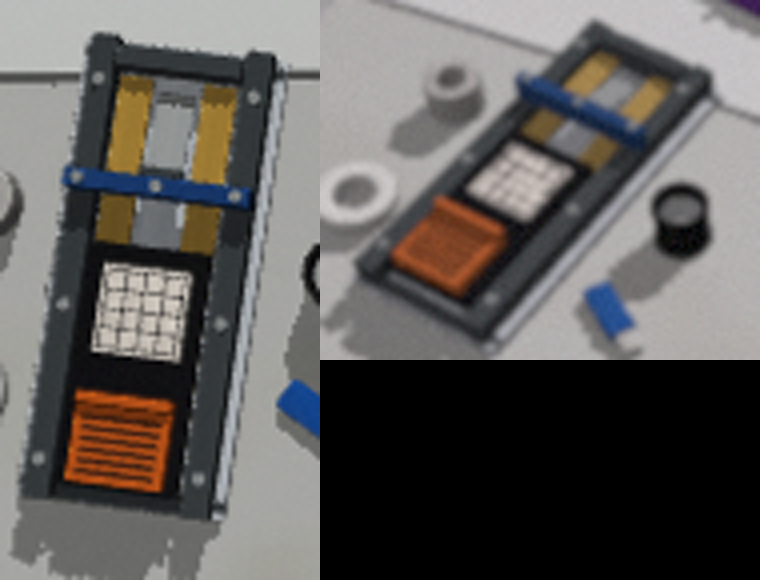

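The crop confirms it: a black plate with a white grid and an orange ribbed pad in the channel. The blue bridge is ahead of it at top (254,251). The sliding direction is about -7.2° from world x, and the pad centre is about (0.410, 0.304). I'll move above it with the fingers shut.

send_rows([
  [-0.037,-0.032,0.0,-2,-1],
  [-0.075,-0.065,0.0,-4,-1],
  [-0.112,-0.097,0.01,-6,-1],
  [-0.149,-0.13,0.02,-8,-1],
  [-0.187,-0.163,0.04,-10.4,-1],
  [-0.224,-0.195,0.06,-10.4,-1],
  [-0.261,-0.228,0.08,-10.4,-1],
  [-0.299,-0.261,0.11,-10.4,-1],
  [-0.299,-0.261,0.13,-10.4,-1],
  [-0.299,-0.261,0.13,-10.4,-1],
  [-0.299,-0.261,0.13,-10.4,-1],
], squeeze=30)

```text
time: 1.3
eef_pos: [0.4097, 0.3042, 0.1091]
tcp_rot: [0.063, 0.998, -0.0, -0.001]
contact_force: [0.4, 0.0, 0.3]
opening: 0.0
finger_force: 0.0
```

```bash
python3 - <<'E'
from h import *
np.set_printoptions(precision=4,suppress=True)
s=ctrl.get_state();print(s["time"],s["eef_pos"],s["tcp_rot"],s["opening"],s["contact_force"],s["qpos"])
a,b=ctrl.calibration("top"),ctrl.calibration("scene")
for n,p,q in(("bridge L rear",(231.1,245.9),(246.5,232.7)),("bridge R rear",(277.3,251.4),(277.1,246.2)),("grid",(249.8,282.6),(243.8,259.7)),("padLrear",(230.5,324.4),(212.5,278.7))):print(n,*tri(a,p,b,q))
t=ctrl.read_camera("top")[200:350,190:320,::-1];q=ctrl.read_camera("scene")[190:320,180:320,::-1]
t=cv2.resize(t,(390,450));q=cv2.resize(q,(400,371))
cv2.imwrite("pics/hover.png",np.hstack([t,cv2.copyMakeBorder(q,0,79,0,0,0)]))
E
```

```text
1.3 [0.4097 0.3042 0.1091] [ 0.0632  0.998  -0.0002 -0.0007] 0.00021444751722215404 [0.3917 0.0175 0.2746] [ 0.4394  0.0757  2.0766  0.0005  0.9907 -1.0052]
bridge L rear [0.5544 0.334  0.0373] 0.0005661814119972801
bridge R rear [0.5417 0.2375 0.039 ] 0.0006185754480910292
grid [0.4778 0.2965 0.0282] 0.0027957840442590287
padLrear [0.3931 0.3332 0.0322] 0.0011788692710431958
```

View pics/hover.png

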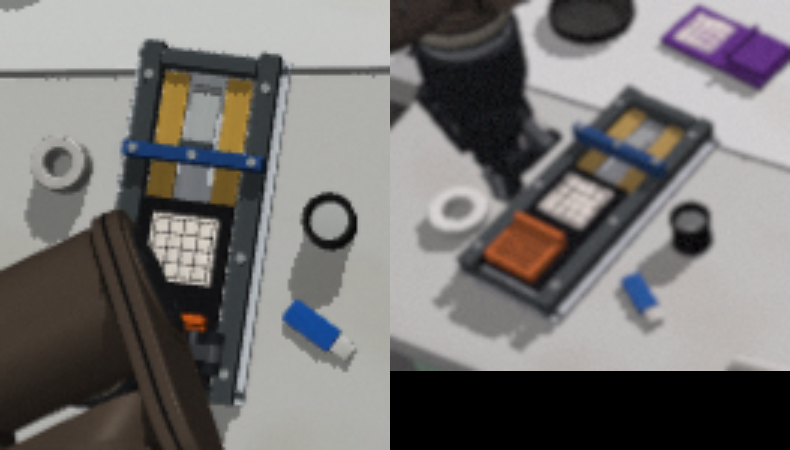

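The views show the shut fingertips above the orange pad, just behind its rib, with the channel clear. The triangulated heights (bridge about 0.038, plate 0.028, pad 0.032 from a contaminated corner) agree with the text. I'll descend to contact.

send_rows([
  [0.0,0,0.03,0,-1],
  [0.0,0,0.05,0,-1],
  [0,0,0.056,0,-1],
  [0,0,0.058,0,-1],
  [0,0,0.06,0,-1],
  [0,0,0.062,0,-1],
  [0,0,0.064,0,-1],
  [0,0,0.066,0,-1],
  [0,0,0.066,0,-1],
])

```text
time: 2.3
eef_pos: [0.4108, 0.3048, 0.0443]
tcp_rot: [0.063, 0.998, 0.0, 0.001]
contact_force: [-1.4, 0.6, 7.0]
opening: -0.002
finger_force: 2.8
```

send_rows([
  [0,0,0.002,0,-1],
  [0,0,0.004,0,-1],
  [0,0,0.006,0,-1],
  [0,0,0.0075,0,-1],
  [0,0,0.0075,0,-1],
])

```text
time: 2.8
eef_pos: [0.4124, 0.3056, 0.039]
tcp_rot: [0.063, 0.998, 0.001, 0.002]
contact_force: [-1.7, -0.9, 15.0]
opening: -0.004
finger_force: 7.4
```

send_rows([
  [0,0,0.0015,0,-1],
  [0,0,0.003,0,-1],
  [0,0,0.003,0,-1],
])

```text
time: 3.1
eef_pos: [0.4144, 0.3063, 0.0386]
tcp_rot: [0.063, 0.998, 0.002, 0.004]
contact_force: [-3.3, -1.9, 23.9]
opening: 0.003
finger_force: 11.8
```

send_rows([
  [-0.003,0,0.0015,0,-1],
  [-0.006,0,0.002,0,-1],
  [-0.009,0,0.002,0,-1],
  [-0.012,0,0.002,0,-1],
  [-0.015,0,0.002,0,-1],
  [-0.018,0,0.002,0,-1],
])

```text
time: 3.7
eef_pos: [0.4326, 0.304, 0.0385]
tcp_rot: [0.062, 0.998, 0.002, 0.004]
contact_force: [-8.1, -3.7, 34.1]
opening: 0.004
finger_force: 16.8
```

send_rows([
  [-0.004,-0.001,-0.0005,0,-1],
  [-0.008,-0.001,-0.0005,0,-1],
  [-0.012,-0.001,-0.0005,0,-1],
  [-0.016,-0.001,-0.0005,0,-1],
  [-0.02,-0.001,-0.0005,0,-1],
  [-0.024,-0.001,-0.0005,0,-1],
])

```text
time: 4.3
eef_pos: [0.4567, 0.3007, 0.0387]
tcp_rot: [0.063, 0.998, 0.003, 0.005]
contact_force: [-5.4, -1.3, 28.5]
opening: -0.002
finger_force: 14.1
```

```bash
python3 - <<'E'
from h import *
t=ctrl.read_camera("top")[200:350,190:320,::-1];q=ctrl.read_camera("scene")[190:320,180:320,::-1]
t=cv2.resize(t,(390,450));q=cv2.resize(q,(400,371))
cv2.imwrite("pics/slide1.png",np.hstack([t,cv2.copyMakeBorder(q,0,79,0,0,0)]))
E
```

```text
(no output)
```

View pics/slide1.png

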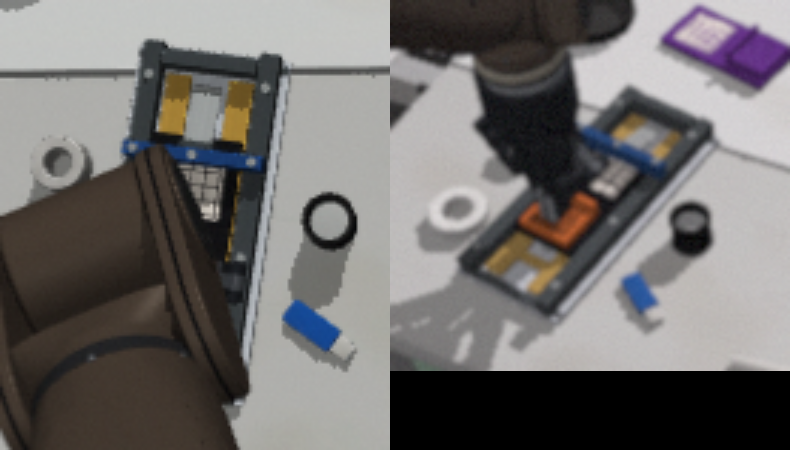

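The slide view shows the plate's front past the bridge at left image (195,155), with the finger behind the rib on the pad. About 54 mm remain.

send_rows([
  [-0.004,0,0,0,-1],
  [-0.008,0,0,0,-1],
  [-0.012,0,0,0,-1],
  [-0.016,0,0,0,-1],
  [-0.02,0,0,0,-1],
  [-0.024,0,0,0,-1],
  [-0.028,0,0,0,-1],
  [-0.032,0,0,0,-1],
  [-0.036,0,0,0,-1],
  [-0.04,0,0,0,-1],
])

```text
time: 5.4
eef_pos: [0.4954, 0.2956, 0.0388]
tcp_rot: [0.063, 0.998, 0.002, 0.003]
contact_force: [-7.0, 0.2, 27.2]
opening: -0.003
finger_force: 14.0
```

send_rows([
  [-0.003,0,0,0,-1],
  [-0.006,0,0,0,-1],
  [-0.009,0,0,0,-1],
  [-0.012,0,0,0,-1],
  [-0.014,0,0,0,-1],
])

```text
time: 5.9
eef_pos: [0.5036, 0.2945, 0.0387]
tcp_rot: [0.064, 0.998, 0.002, -0.005]
contact_force: [-26.0, 4.4, 42.5]
opening: -0.002
finger_force: 21.3
```

```bash
python3 - <<'E'
from h import *
t=ctrl.read_camera("top")[200:290,215:300,::-1];q=ctrl.read_camera("scene")[205:300,205:305,::-1]
t=cv2.resize(t,None,fx=4.5,fy=4.5,interpolation=2);q=cv2.resize(q,None,fx=4,fy=4,interpolation=2)
H=max(len(t),len(q));p=lambda i:cv2.copyMakeBorder(i,0,H-len(i),0,0,0)
cv2.imwrite("pics/slide2.png",np.hstack([p(t),p(q)]))
E
```

```text
(no output)
```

View pics/slide2.png

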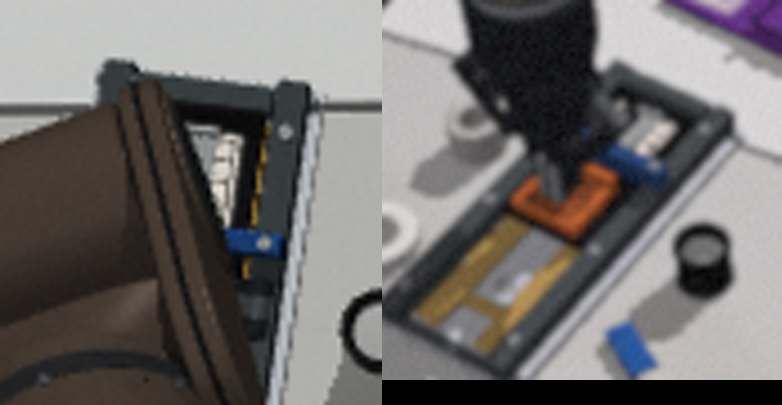

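The view shows the grid well past the bridge, with its front about 5 px (10 mm) short of the end stop. That matches the plate's front margin, so it looks home. I'll nudge slightly to confirm it's a hard stop.

send_rows([
  [-0.002,0,0,0,-1],
  [-0.003,0,0,0,-1],
  [-0.003,0,0,0,-1],
])

```text
time: 6.3
eef_pos: [0.5037, 0.2945, 0.0387]
tcp_rot: [0.063, 0.998, 0.001, -0.008]
contact_force: [-28.1, 2.8, 45.1]
opening: -0.001
finger_force: 22.8
```

Hard stop. I'll ease the forward push, then lift straight up.

send_rows([
  [0.002,0,-0.002,0,-1],
  [0.004,0,-0.004,0,-1],
  [0.005,0,-0.008,0,-1],
  [0.006,0,-0.014,0,-1],
  [0.007,0,-0.02,0,-1],
  [0.007,0,-0.04,0,-1],
  [0.007,0,-0.07,0,-1],
  [0.007,0,-0.1,0,-1],
])

```text
time: 7.1
eef_pos: [0.5004, 0.2912, 0.1311]
tcp_rot: [0.063, 0.998, -0.001, -0.001]
contact_force: [1.0, -0.2, 0.6]
opening: 0.0
finger_force: 0.0
```

send_rows([
  [0,0.04,-0.02,0,-1],
  [0,0.08,-0.04,0,-1],
  [0,0.12,-0.06,0,-1],
  [0,0.16,-0.08,0,-1],
  [0,0.2,-0.08,0,-1],
  [0,0.24,-0.08,0,-1],
  [0,0.28,-0.08,0,-1],
  [0,0.28,-0.08,0,-1],
])

```text
time: 7.9
eef_pos: [0.5351, 0.5731, 0.2084]
tcp_rot: [0.061, 0.998, -0.0, -0.001]
contact_force: [-1.3, -1.0, -0.9]
opening: 0.002
finger_force: 0.0
```

```bash
python3 - <<'E'
from m import *
np.set_printoptions(precision=4,suppress=True)
print(ctrl.get_state()["eef_pos"],ctrl.get_state()["contact_force"])
for n in B:
    im,o=masks(n);c=ctrl.calibration(n)
    for r,a in o["pad"]: print(n,a,np.array([at(c,*p,.034)[:2] for p in cv2.boxPoints(r)]))
    x0,y0,x1,y1=(215,200,300,340) if n=="top" else (205,205,305,300)
    z=cv2.resize(im[y0:y1,x0:x1,::-1],None,fx=4,fy=4,interpolation=2)
    if n=="top":t=z
cv2.imwrite("pics/end.png",np.hstack([t,cv2.copyMakeBorder(z,0,len(t)-len(z),0,0,0)]))
E
```

```text
[0.5351 0.5731 0.2084] [-1.2971 -0.9597 -0.8891]
top 490.0 [[0.4853 0.3203]
 [0.5313 0.3155]
 [0.5245 0.2652]
 [0.4787 0.2703]]
scene 285.5 [[0.4791 0.3177]
 [0.5325 0.3287]
 [0.525  0.2674]
 [0.4729 0.2585]]
```

View pics/end.png

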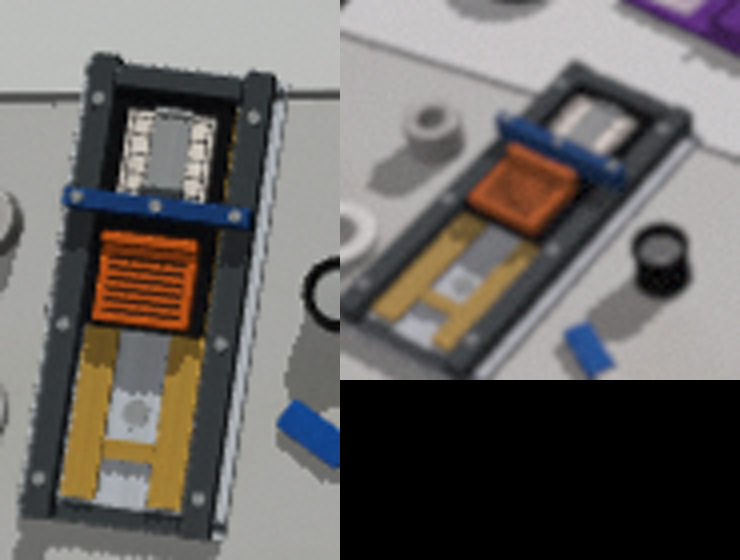

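The final view shows the pad just short of the bridge at left image (150,280), with a rib-to-bridge gap of about 9–10 mm. The plate is against the stop, the leaf is on it, and nothing else was disturbed. Handing in.

```bash
python3 -c "
from plant import ctrl
print(ctrl.sign_off())"
```

```text
the job is handed in; nothing more can be done
None
```

The plate was pressed down, slid under the bridge and leaf spring, and pushed home to a hard stop; I then let go, moved the arm clear and handed the job in at about 8 s.

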